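# Close the notched bench clamp on an amplifier module

### The arm

A 7-joint arm with a two-finger parallel gripper is mounted at the origin on the work surface. World frame = base frame: x ahead of the robot, y to its left, z up, the work surface at z = 0. Lengths are in m, angles in rad, forces in N, time in s.
With the tool pointing down it reaches from about 0.35 to 0.9 m from the base axis. Payload 19.9 kg.
Tool frame: the origin (TCP) lies at the very end of the fingers, on their centre line; the grasp point (between the pads) lies 19 mm behind it; z points along the fingers, y is the line along which they close (so a half turn about z gives the same grasp; the last joint's range is limited). The gripper opens to 94 mm and grips with 3 to 60 N. Pads are 16 mm wide; open, the fingers measure 119 mm over their backs; the gripper's body (75 mm by 177 mm) begins 78 mm behind the grasp point.
Start: joints at [1.177, 0.417, -0.01, 1.614, 0.005, 1.111, -0.053], TCP at [0.215, -0.587, 0.205] pointing down, gripper open.
Joint ranges: [-2.81, 2.81], [-0.39, 2.02], [-1.27, 1.25], [0.06, 2.57], [-1.19, 4.33], [0.19, 2], [-2.82, 2.82]. Speed limits (rad/s): [1.89, 1.89, 2.39, 2.39, 3.01, 3.01, 3.01].

### API

Orientations are given as [roll, pitch, yaw] about the fixed x, y, z axes, in that order (R = Rz(yaw) Ry(pitch) Rx(roll)).
In Python, from station import env gives the robot as it stands.
- The arm moves only by the tool step_arm, never from a script. Its argument "steps" is one flat list of numbers, 7 for each row, row after row: the turn, a rotation vector about the world's x, y, z as a fraction of full scale, then the shift along the world's x, y, z as a fraction of full scale, then the finger opening in mm, from 0 to 94. In form: [rx, ry, rz, x, y, z, gripper, rx, ry, rz, x, y, z, gripper, ...]. A call has 1 to 5 rows; each row is the pose to reach, as a shift and turn from the pose commanded when the call began; what a row does not reach only later rows make up. Full scale, the value 1, is 0.1 m for a shift and 30 degrees for a turn. A row lasts 1/8 s, in which the tool goes at most 62.5 mm and 10.7 degrees, less where a joint would pass 70% of its speed; a pose out of reach is approached as far as the arm can. A call with a number of a shift or a turn outside -1 to 1 is refused whole. A call with a gripper value outside its range is refused whole. The fingers move at their own pace and stop on an object; "force" is the grip in N (left out, the last holds). Time passes only in rows, so rows that repeat a pose let the fingers close. It gives the time, the measured TCP pose, the force, the opening and the grip force at its end, in the units of the state.
- env.get_state(): the state, without advancing time (a new reading comes with each control period).
- env.get_image(name): name is "side" or "top" or "wrist"; returns a dict with "image" (480x640x3 uint8, red, green, blue), "range_z" (480x640 float32, m along the optical axis (not along the pixel's ray), 0 where there is no reading), "fovy" (degrees; the focal length in pixels is half the picture's height over the tangent of half this angle, whatever the lens; pixels are square), "cx", "cy" (the principal point, pixels), "R" (3x3) and "t" (3): a world point X has camera coordinates R X + t. Camera axes: x right, y down, z forward; pixel columns grow to the right and rows downward; lengths in m; the calibration is good to about 2 mm. A picture is of the moment at which its call begins.
- env.sign_off(): hands the job in; it is judged then, once.
The state is a dict: "t": time; "joints": joint angles; "qd": joint speeds; "joint_torque": joint torques, N m; "ee_pos": TCP position; "ee_rot": TCP orientation; "force": force on the tool from outside, world axes, zero at the start; "torque": the same for the moment, N m; "grip_width": finger opening in m; "grasp_force": force on a finger pad.
Only numpy, scipy, OpenCV 4.12 (cv2) and the standard library are available. Lean on these libraries where they do the work, as an engineer would, in place of code of your own. Each camera call takes 0.05 s, during which the arm holds its last target. There are 200 camera calls.

### The job

Clamp the amplifier module in the bench clamp: lift the carriage's release bar and hold it up while you slide the carriage to the module, until the sprung pad bears on the module and is pushed in about half of its travel. Then let the bar go so that its own spring drops it fully into the nearest notch and locks the carriage, shifting the carriage a little if it stands on a tooth, with the pad still pressing on the module but not pushed in to its end. Be gentle: never squeeze the module harder than the pad's own spring does, never force the bar down or against the teeth, and leave the things lying around the clamp where they are.

Things in the scene. Friction and masses are not known exactly. Their poses are not given: they have to be found in the camera images.
- bed: Fixed flat aluminium bed of the clamp, 170 x 390 x 12 mm, at another place and yaw each time. Origin on its underside, on the rail's centre line, 25 mm short of the plate's middle; z up, y along the rail from the carriage towards the module (the closing direction), x across.
- track: Toothed track along the bed's +x side: its origin lies on the bed's top, 69 mm beside the bed's origin in x, same axes. Steel teeth along y, flat-topped, 14 mm wide, 9 mm long in y, 10 mm high, pitch 16 mm, notches 7 mm. They are bolted on with 7 mm slack either way along y, so this pose does not tell where the notches lie: see or feel them. Before the first tooth is a long parking gap.
- stop: Grey fixed stop jaw at the bed's +y end, 110 (x) x 24 x 45 mm; origin in the middle of its underside on top of the bed, face 11.5 mm from it towards -y. Its place along the bed varies by 30 mm.
- carriage (a joint): Travel of the grey carriage along the bed's +y, m; its centre lies at bed y = -0.12 + this value. Block 100 x 60 mm, flat top 55 mm above the table. Rail friction about 4.5 N, so it stays where left, even with the pad pressed in; locked both ways (1 mm play either way) when the bar is down in a notch. It starts in the parking gap.
- bar (a joint): Height of the release bar above its lowest position, 0 to 0.015 m. Spring and weight pull it down with 5 to 7 N; let go, it sinks in 0.2 s. Its foot is a square pawl, 5 mm long in y, that goes 8 mm deep between the teeth: below 0.003 it is down; about 0.008 it stands on a tooth top and locks nothing (drags with 2 N until slid over a notch); over 0.0085 it is clear.
- bar_grip (a point): Grip point on the release bar: a level steel crossbar along the bed's x above the carriage, 115 mm long, 14 mm wide in y, 12 mm high, on two uprights 48 mm to each side of the point. The point is in the middle of its section, 95 mm above the table when down, at bed x = +0.015, over the carriage's centre in y. 34 mm free beneath. It moves with carriage and bar; pushing it in y pushes the carriage.
- pad (a joint): How far the sprung pad is pushed back into the carriage, 0 (out) to 0.030 m (end of its travel). Its spring gives about 0.8 N at first touch and 3.8 N at the end; past the end it is rigid.
- pad_face (a point): Middle of the rubber front face of the pad (76 mm wide, 30 mm high, facing the bed's +y), 33 mm above the table; 70 mm ahead of the carriage's centre when the pad is out.
- module: Loose amplifier module: open aluminium tray with circuit board, capacitors and a dark finned heat sink, 90 (x) x 120 (y) x 45 mm, about 0.6 kg. Origin in the middle of its underside, axes parallel to the bed's. Its +y end lies within 1.5 mm of the stop jaw; the near end face that the pad meets is 60 mm from the origin towards -y.
- meter: Bystander: hand-held yellow multimeter lying flat, 70 x 130 x 32 mm; origin under its middle.
- spool: Bystander: small grey flanged spool standing on end, 52 mm across, 41 mm high; origin under its middle.
- tin: Bystander: open steel tin, 60 mm across, 50 mm high; origin under its middle.
- driver: Bystander: screwdriver lying on the table beside the bed; x runs along it.
Mind the look-alikes: they are no part of the job. Of the things shaped like the module, the aluminium one is meant.

How it is judged:
By the outcome, as a careful person would: the job done as asked, in the order asked, and still so for the second after the job is handed in, with the robot touching nothing.
It also fails if it takes over 54 s, if anything falls off the work surface, if the arm or the gripper's body presses on something with over 40 N, if the wrist force passes 120 N, or if a joint passes its speed limit or range.

## Working session

There is one attempt and no reset: what is moved stays moved. The work goes in short steps, Python scripts to look and compute and a tool call to move; the robot and the scene stay as the last step left them, time stands still between calls to the robot, and variables do not carry over. Pictures are saved under pics/ and viewed, at most 10 in all, crops included, and the job is handed in when it is done.

Besides the shell and the picture viewer there is one more tool, called after "Emit:" in YAML: its name, and indented under it one key for each argument. step_arm: Moves the arm, as the interface text tells. Shift numbers are shares of 0.1 m and turn numbers shares of 30 degrees, none past 1 either way. Its arguments: {"type":"object","properties":{"steps":{"type":"array"},"force":{"type":"number"}},"required":["steps"]}

```bash
mkdir -p pics
cat > h.py <<'E'
import numpy as np, cv2
from station import env
def snap(n,f):
    d=env.get_image(n); np.savez('pics/%s.npz'%f,**{k:d[k] for k in d}); cv2.imwrite('pics/%s.png'%f,d['image'][:,:,::-1]); return d
def load(f): return dict(np.load('pics/%s.npz'%f))
def foc(d): return 240/np.tan(np.radians(d['fovy'])/2)
def ray(d,u,v,z):
    R,t=d['R'],d['t']; c=-R.T@t; w=R.T@np.array([(u-d['cx'])/foc(d),(v-d['cy'])/foc(d),1]); return c+w*(z-c[2])/w[2]
def cloud(d):
    f=foc(d); v,u=np.mgrid[:480,:640]; z=d['range_z']; p=np.stack([(u-d['cx'])/f*z,(v-d['cy'])/f*z,z],-1)
    P=(p-d['t'])@d['R']; P[z==0]=np.nan; return P
def proj(d,X):
    p=d['R']@np.array(X)+d['t']; return foc(d)*p[0]/p[2]+d['cx'],foc(d)*p[1]/p[2]+d['cy']
E
python3 -c "
from h import *
s=env.get_state();print(s)
a=snap('top','top0');b=snap('side','side0')
for d in(a,b):print(d['fovy'],d['cx'],d['cy'],-d['R'].T@d['t'])
"
```

```text
{'t': 0.0, 'joints': array([ 1.17748102,  0.41797778, -0.01033458,  1.61417966,  0.00467178,
        1.11074214, -0.05303239]), 'qd': array([ 1.55355354e-03, -6.22876697e-06, -1.75988769e-03, -6.19845987e-05,
       -1.23287344e-03, -3.56306195e-04, -3.76737471e-04]), 'joint_torque': array([-2.39002002e-04, -8.51248026e+01,  6.38979357e-01, -4.25982642e+01,
       -4.88027371e-02,  1.86894403e-02, -8.07806191e-05]), 'ee_pos': array([ 0.21525184, -0.58633902,  0.20482047]), 'ee_rot': array([-3.14031110e+00,  5.65060768e-05,  3.51807546e-01]), 'force': array([-0.0649697 ,  0.64081802,  0.51720528]), 'torque': array([-0.00883659, -0.01467926,  0.05597173]), 'grasp_force': 0.0, 'grip_width': 0.09378568539995444}
44.5550559269136 318.1239285230777 246.05063620730786 [0.40475903 0.1583498  0.99930764]
51.03967606209909 312.06787752551844 238.11081237464523 [ 0.44073052 -0.61695022  0.64547072]
```

View pics/top0.png

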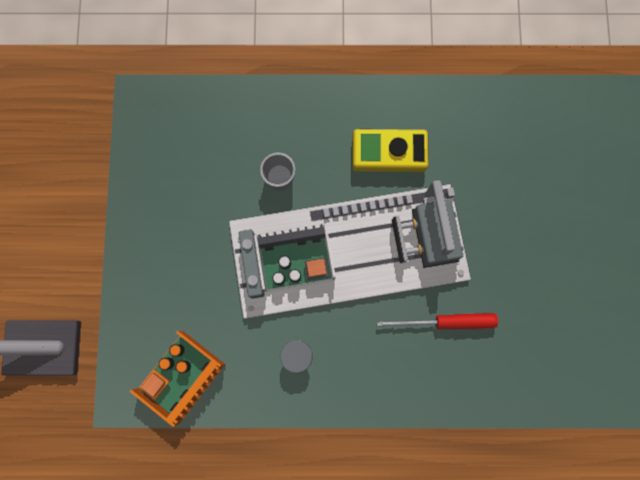

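View pics/side0.png

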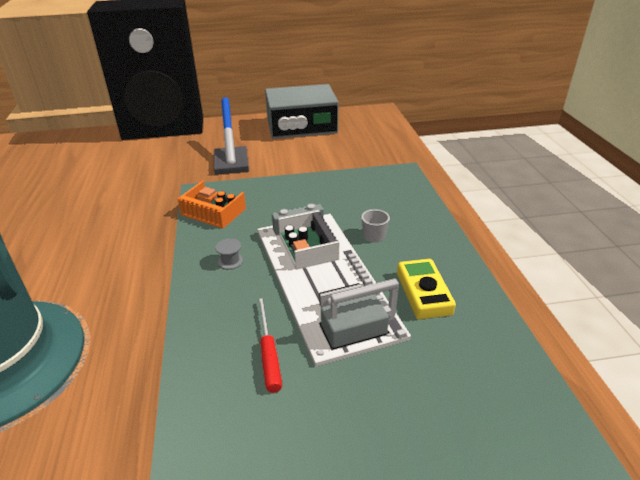

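The top view shows the carriage with its crossbar at about (440,230), the pad at (405,240), the track teeth along (320-410,210) and the stop at (250,262). There are two module-like things: the aluminium tray in the clamp at (296,262), and the orange tray off the bed at (177,378). The aluminium one is meant, by material and because it lies against the stop. I'll confirm that in one crop while measuring.

```bash
cat > m.py <<'E'
from h import *
d=load('top0'); P=cloud(d); im=d['image'].astype(int)
print('axes: right',ray(d,400,240,0)-ray(d,300,240,0),'down',ray(d,300,300,0)-ray(d,300,240,0))
z=P[...,2]
# bed corners: bright low-saturation mask, near z=12mm or above inside bed
m=((im.min(2)>130)&(im.max(2)-im.min(2)<30)&(z<0.02)&(z>0.004)).astype(np.uint8)
m[:180]=0;m[330:]=0
c=np.vstack([k for k in cv2.findContours(m,0,2)[0] if cv2.contourArea(k)>30])
r=cv2.minAreaRect(c); B=np.array([ray(d,*q,0.012)[:2] for q in cv2.boxPoints(r)])
print('rect',r,B, np.linalg.norm(B-np.roll(B,1,0),axis=1))
mid=B.mean(0); e=[B[1]-B[0],B[2]-B[1]]; e=max(e,key=np.linalg.norm); e/=np.linalg.norm(e)
ap=ray(d,295,262,.02)[:2]-ray(d,440,230,.02)[:2]
Y=e if e@ap>0 else -e; X=np.array([Y[1],-Y[0]])
O=mid-0.025*Y
print('mid',mid,'O',O,'X',X,'Y',Y,'yawY',np.degrees(np.arctan2(Y[1],Y[0])))
np.savez('bed.npz',O=O,X=X,Y=Y)
L=np.stack([(P[...,:2]-O)@X,(P[...,:2]-O)@Y,z],-1)
def rng(n,k): 
    q=L[k]; print(n,len(q),np.percentile(q,[1,50,99],axis=0).round(4).tolist()) if len(q) else print(n,0)
inb=(abs(L[...,0])<.09)&(abs(L[...,1])<.24)
rng('bar',inb&(z>.085)&(z<.13)&(L[...,1]<0))
rng('cartop',inb&(abs(z-.055)<.006)&(L[...,1]<-.05))
rng('stop',inb&(abs(z-.057)<.006)&(L[...,1]>.1))
rng('mod',inb&(z>.03)&(z<.065)&(L[...,1]>-.05)&(L[...,1]<.2))
rng('teeth',inb&(z>.018)&(z<.026)&(L[...,0]>.055))
cv2.imwrite('pics/crop0.png',cv2.resize(d['image'][170:430,125:485,::-1],None,fx=2.2,fy=2.2,interpolation=2))
E
python3 m.py
```

```text
axes: right [ 1.47592706e-04 -1.73250355e-01  0.00000000e+00] down [-1.03809205e-01 -6.32722947e-04  1.11022302e-16]
rect ((351.79730224609375, 268.2838134765625), (133.3275909423828, 230.32298278808594), 80.53767395019531) [[ 0.6132145   0.3156568 ]
 [ 0.68080922 -0.07783524]
 [ 0.45334237 -0.10601611]
 [ 0.39055417  0.27337158]] [0.22663995 0.3992556  0.22920587 0.38454828]
mid [0.53448007 0.10129426] O [0.53871261 0.07665515] X [0.98556424 0.16930187] Y [-0.16930187  0.98556424] yawY 99.74723070939949
bar 623 [[-0.0108, -0.1313, 0.0904], [0.0377, -0.1231, 0.0998], [0.0887, -0.117, 0.1039]]
cartop 1734 [[-0.0199, -0.1532, 0.0494], [0.0279, -0.1156, 0.0542], [0.0857, -0.0583, 0.0584]]
stop 1488 [[-0.0238, 0.103, 0.0518], [0.0464, 0.1828, 0.0563], [0.0823, 0.2023, 0.0626]]
mod 2935 [[-0.0239, 0.0588, 0.0321], [0.0294, 0.1437, 0.0548], [0.0806, 0.1994, 0.0637]]
teeth 54 [[0.0552, -0.095, 0.0184], [0.0564, 0.1156, 0.0224], [0.0778, 0.176, 0.0257]]
```

```bash
ls -la pics
```

```text
total 5408
drwxr-xr-x 2 agent agent    4096 Dec  3 15:15 .
drwxr-xr-x 3 agent agent    4096 Dec  3 15:15 ..
-rw-r--r-- 1 agent agent  438512 Dec  3 15:15 crop0.png
-rw-r--r-- 1 agent agent 2152210 Dec  3 15:15 side0.npz
-rw-r--r-- 1 agent agent  469046 Dec  3 15:15 side0.png
-rw-r--r-- 1 agent agent 2152210 Dec  3 15:15 top0.npz
-rw-r--r-- 1 agent agent  304321 Dec  3 15:15 top0.png
```

```bash
python3 - <<'E'
s=open('m.py').read()
a=s.index("m=((im"); b=s.index("r=cv2.minAreaRect")
s=s[:a]+"""m=((z>.006)&(z<.13)).astype(np.uint8); m[:182]=0
m=cv2.morphologyEx(m,cv2.MORPH_OPEN,np.ones((3,3)))
n=((im.min(2)>150)&(im.max(2)-im.min(2)<30)).astype(np.uint8); n[:182]=0
n=cv2.morphologyEx(n,cv2.MORPH_OPEN,np.ones((3,3)))
c=max(cv2.findContours(n,0,2)[0],key=cv2.contourArea)
"""+s[b:]
open('m.py','w').write(s)
E
python3 m.py
```

```text
axes: right [ 1.47592706e-04 -1.73250355e-01  0.00000000e+00] down [-1.03809205e-01 -6.32722947e-04  1.11022302e-16]
rect ((329.067626953125, 218.4053955078125), (28.769821166992188, 198.92274475097656), 80.53767395019531) [[ 0.61478449  0.31337168]
 [ 0.673108   -0.02608583]
 [ 0.62268318 -0.0327653 ]
 [ 0.56529391  0.30399397]] [0.05037121 0.34443147 0.05086529 0.3416143 ]
mid [0.61896739 0.13962863] O [0.62320071 0.11498966] X [0.98555895 0.1693327 ] Y [-0.1693327   0.98555895] yawY 99.74902328266577
bar 623 [[-0.089, -0.1549, 0.0915], [-0.0393, -0.1466, 0.0998], [0.0117, -0.1405, 0.1039]]
cartop 1354 [[-0.0891, -0.1767, 0.0493], [-0.0494, -0.1385, 0.0542], [0.0036, -0.0815, 0.0584]]
stop 1108 [[-0.0888, 0.1022, 0.0518], [-0.037, 0.1596, 0.0564], [-0.0069, 0.1788, 0.0624]]
mod 2597 [[-0.0892, -0.0431, 0.0308], [-0.0356, 0.1165, 0.0548], [0.0868, 0.1783, 0.0637]]
teeth 145 [[0.0555, -0.162, 0.0182], [0.0672, -0.0854, 0.0232], [0.0881, 0.1205, 0.0259]]
```

View pics/crop0.png

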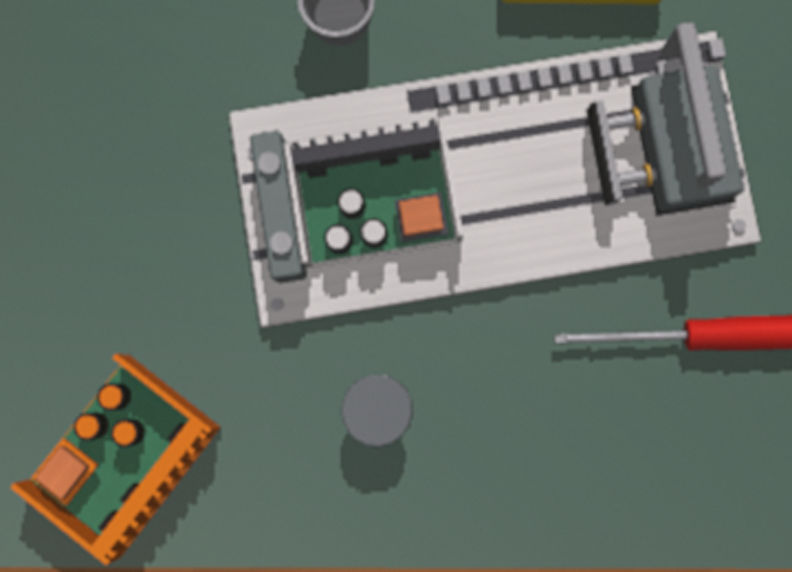

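The crop confirms it: an aluminium tray with dark fins at crop (375,195), against the stop at (278,205); the orange look-alike lies off the bed. The bed corners in the crop are (230,111), (718,32), (760,242) and (262,326), and I'll use those.

```bash
python3 - <<'E'
s=open('m.py').read()
a=s.index("m=((z>"); b=s.index("print('rect'")
s=s[:a]+"""r=0
B=np.array([ray(d,125+u/2.2,170+v/2.2,.012)[:2] for u,v in [(230,111),(718,32),(760,242),(262,326)]])
"""+s[b:]
s=s.replace("e=[B[1]-B[0],B[2]-B[1]]; e=max(e,key=np.linalg.norm)","e=B[0]+B[3]-B[1]-B[2]")
s=s.split("cv2.imwrite")[0]+"""
yr=np.arange(-.06,.13,.002)
G=P[...,2]
b=lambda u,v,z:((lambda q:(round(float((q[:2]-O)@X),4),round(float((q[:2]-O)@Y),4)))(ray(d,125+u/2.2,170+v/2.2,z)))
print('bar ends',b(688,28,.101),b(710,178,.101))
print('pad front',b(590,105,.045),b(606,195,.045),'mod near',b(441,125,.057),b(461,237,.057))
print('stop face',b(287,132,.057),b(305,275,.057))
"""
open('m.py','w').write(s)
E
python3 m.py
```

```text
axes: right [ 1.47592706e-04 -1.73250355e-01  0.00000000e+00] down [-1.03809205e-01 -6.32722947e-04  1.11022302e-16]
rect 0 [[ 0.61498456  0.31173978]
 [ 0.67909762 -0.07243472]
 [ 0.51240414 -0.09862201]
 [ 0.4478588   0.28303616]] [0.16957275 0.38948753 0.16873793 0.38707759]
mid [0.56358628 0.1059298 ] O [0.56772819 0.0812753 ] X [0.98618018 0.16567633] Y [-0.16567633  0.98618018] yawY 99.53652618153454
bar 699 [[-0.0397, -0.131, 0.0904], [0.0152, -0.1226, 0.0998], [0.0725, -0.1166, 0.1039]]
cartop 1750 [[-0.0489, -0.1528, 0.0494], [-0.0005, -0.1155, 0.0542], [0.0597, -0.0579, 0.0584]]
stop 1490 [[-0.0539, 0.103, 0.0518], [0.0165, 0.1832, 0.0563], [0.0522, 0.2027, 0.0626]]
mod 2919 [[-0.054, 0.0592, 0.0321], [-0.0007, 0.1437, 0.0547], [0.05, 0.1992, 0.0637]]
teeth 501 [[0.0619, -0.168, 0.0181], [0.0692, -0.0286, 0.0214], [0.0765, 0.0565, 0.0256]]
bar ends (0.0699, -0.1247) (-0.0399, -0.1184)
pad front (0.0367, -0.0539) (-0.0329, -0.0529) mod near (0.0377, 0.0605) (-0.0475, 0.06)
stop face (0.0514, 0.1745) (-0.0562, 0.1772)
```

Emit:
step_arm:
  steps: [0, 0, -0.15, 0.3, 0.45, 0, 40, 0, 0, -0.35, 0.65, 0.92, 0, 40]
  force: 20

```text
t: 0.35
ee_pos: [0.2804, -0.4936, 0.2049]
ee_rot: [-3.141, 0.0, 0.164]
force: [1.7, -0.4, 0.1]
grip_width: 0.0774
grasp_force: 0.0
```

Emit:
step_arm:
  steps: [0, 0, 0, 0.33, 0.46, 0, 40, 0, 0, 0, 0.65, 0.92, 0, 40]

```text
t: 0.6
ee_pos: [0.3462, -0.4009, 0.2053]
ee_rot: [-3.141, 0.0, 0.169]
force: [0.8, -0.4, -0.3]
grip_width: 0.057
grasp_force: 0.0
```

Emit:
step_arm:
  steps: [0, 0, 0, 0.33, 0.46, 0, 40, 0, 0, 0, 0.65, 0.92, 0, 40]

```text
t: 0.85
ee_pos: [0.4111, -0.309, 0.2054]
ee_rot: [-3.142, 0.0, 0.169]
force: [0.2, 0.2, -0.5]
grip_width: 0.0407
grasp_force: 0.0
```

Tracking is good. Next, to a point above the bar at (0.603, -0.037).

Emit:
step_arm:
  steps: [0, 0, 0, 0.33, 0.46, 0, 40, 0, 0, 0, 0.65, 0.92, 0, 40]

```text
t: 1.1
ee_pos: [0.4761, -0.217, 0.2054]
ee_rot: [-3.142, 0.0, 0.169]
force: [0.8, -0.7, -0.2]
grip_width: 0.0402
grasp_force: 0.0
```

Emit:
step_arm:
  steps: [0, 0, 0, 0.33, 0.46, 0, 40, 0, 0, 0, 0.65, 0.92, 0, 40]

```text
t: 1.35
ee_pos: [0.5411, -0.1251, 0.2053]
ee_rot: [-3.142, 0.0, 0.168]
force: [1.4, -0.6, -0.3]
grip_width: 0.04
grasp_force: 0.0
```

Emit:
step_arm:
  steps: [0, 0, 0, 0.31, 0.45, 0, 40, 0, 0, 0, 0.62, 0.88, 0, 40, 0, 0, 0, 0.62, 0.88, 0, 40]

```text
t: 1.72
ee_pos: [0.6035, -0.0344, 0.2047]
ee_rot: [-3.14, 0.0, 0.174]
force: [-0.2, -0.9, -1.0]
grip_width: 0.04
grasp_force: 0.0
```

```bash
python3 -c "
from h import *
s=env.get_state();print(s['ee_pos'],s['ee_rot'],s['force'])
d=snap('wrist','w1');print(-d['R'].T@d['t'],d['fovy'])
b=np.load('bed.npz');O,X,Y=b['O'],b['X'],b['Y']
for p in [(.0725,-.1225,.101),(-.0425,-.1225,.101),(.015,-.1225,.101)]:print(proj(d,[*(O+p[0]*X+p[1]*Y),p[2]]))
"
```

```text
[ 0.60345091 -0.03438206  0.20474449] [-3.13962391e+00  2.46660797e-04  1.73962280e-01] [-0.19816104 -0.92197214 -0.96945531]
[ 0.68546369 -0.01977622  0.38453193] 58.29092565274874
(np.float64(325.5196014619852), np.float64(162.13298074989143))
(np.float64(323.7834480281502), np.float64(322.9811921155436))
(np.float64(324.60378875414835), np.float64(246.97964990407377))
```

View pics/w1.png

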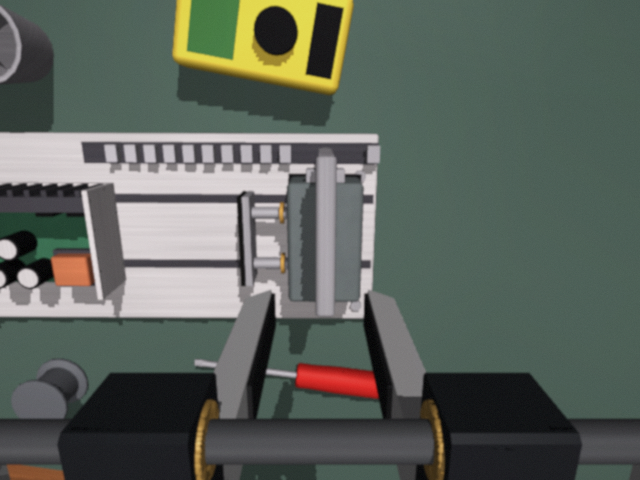

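The wrist view shows the crossbar upright at column 326, rows 150-315, centred between the fingers. The teeth are at row 153, columns 105-292, with the pad at column 245 and the module face near column 88. Now to measure the teeth and descend.

```bash
python3 -c "
from h import *
d=load('w1');b=np.load('bed.npz');O,X,Y=b['O'],b['X'],b['Y']
by=lambda u,v,z:((lambda q:(round(float((q[:2]-O)@X),4),round(float((q[:2]-O)@Y),4)))(ray(d,u,v,z)))
g=d['image'][148:159].mean((0,2));e=np.diff(g)
up=[i for i in range(80,390) if e[i]>15 and e[i]>=e[i-1] and e[i]>e[i+1]];dn=[i for i in range(80,390) if e[i]<-15 and e[i]<=e[i-1] and e[i]<e[i+1]]
for n,k in(('up',up),('dn',dn)):print(n,[(i,by(i+.5,153,.022)[1]) for i in k])
print('bar L/R',by(317,250,.101),by(336,250,.101),'bar ends',by(326,150,.101),by(326,314,.101))
print('pad',by(238,240,.048),'mod',by(84,190,.057),by(99,300,.057),'car',by(288,240,.055),by(363,240,.055))
"
```

```text
up [(104, 0.0594), (123, 0.0437), (143, 0.0271), (162, 0.0114), (182, -0.0052), (201, -0.0209), (220, -0.0366), (240, -0.0531), (259, -0.0688), (278, -0.0845), (366, -0.1572)]
dn [(82, 0.0776), (116, 0.0495), (135, 0.0337), (154, 0.018), (174, 0.0015), (193, -0.0143), (212, -0.03), (232, -0.0465), (251, -0.0622), (271, -0.0787), (290, -0.0944), (379, -0.1679)]
bar L/R (0.0128, -0.1173) (0.0129, -0.1304) bar ends (0.0802, -0.1227) (-0.0354, -0.124)
pad (0.0046, -0.0527) mod (0.046, 0.0616) (-0.0452, 0.0627) car (0.0069, -0.0939) (0.0073, -0.1535)
```

Emit:
step_arm:
  steps: [0, 0, 0, 0.0, -0.03, -0.4, 40, 0, 0, 0, 0.0, -0.03, -0.8, 40, 0, 0, 0, 0.0, -0.03, -0.99, 40, 0, 0, 0, 0.0, -0.03, -0.99, 40]

```text
t: 2.28
ee_pos: [0.6018, -0.0423, 0.1059]
ee_rot: [-3.141, 0.002, 0.168]
force: [0.6, 0.3, -0.7]
grip_width: 0.0399
grasp_force: 0.0
```

Emit:
step_arm:
  steps: [0, 0, 0, -0.005, 0.035, 0, 40, 0, 0, 0, -0.005, 0.035, -0.15, 40, 0, 0, 0, -0.005, 0.035, -0.3, 40, 0, 0, 0, -0.005, 0.035, -0.3, 40]

```text
t: 2.78
ee_pos: [0.601, -0.0382, 0.0749]
ee_rot: [-3.141, 0.002, 0.169]
force: [-0.3, -0.6, 0.6]
grip_width: 0.04
grasp_force: 0.0
```

Emit:
step_arm:
  steps: [0, 0, 0, 0, 0, 0, 20, 0, 0, 0, 0, 0, 0, 12, 0, 0, 0, 0, 0, 0, 5, 0, 0, 0, 0, 0, 0, 5, 0, 0, 0, 0, 0, 0, 5]
  force: 25

```text
t: 3.4
ee_pos: [0.6021, -0.0383, 0.0767]
ee_rot: [3.141, -0.0, 0.168]
force: [-0.7, -1.1, 4.8]
grip_width: 0.0136
grasp_force: 25.0
```

Gripped the bar (13.6 mm opening). Lift 12 mm.

Emit:
step_arm:
  steps: [0, 0, 0, 0, 0, 0.04, 5, 0, 0, 0, 0, 0, 0.08, 5, 0, 0, 0, 0, 0, 0.12, 5, 0, 0, 0, 0, 0, 0.12, 5, 0, 0, 0, 0, 0, 0.12, 5]

```text
t: 4.03
ee_pos: [0.6019, -0.0383, 0.0884]
ee_rot: [3.142, -0.0, 0.168]
force: [4.8, -1.6, -6.2]
grip_width: 0.0136
grasp_force: 25.0
```

```bash
cat > look.py <<'E'
import sys
from h import *
f=sys.argv[1]
s=env.get_state();b=np.load('bed.npz');O,X,Y=b['O'],b['X'],b['Y']
r=s['ee_pos'][:2]-O;F=s['force'];print('t',s['t'],'tcp bed',r@X,r@Y,s['ee_pos'][2],'F bed',F[:2]@X,F[:2]@Y,F[2])
d=snap('side',f);P=cloud(d);L=np.stack([(P[...,:2]-O)@X,(P[...,:2]-O)@Y,P[...,2]],-1)
a=r@Y
k=(abs(L[...,0]-.015)<.055)&(abs(L[...,1]-a)<.012)&(L[...,2]>.08)&(L[...,2]<.13)
k2=k&(abs(L[...,0]-.015)>.02);q=L[k2];print('bar top z',len(q),np.percentile(q[:,2],[50,80,90,95]) if len(q) else '')
E
python3 look.py s1
```

```text
t 4.025 tcp bed 0.013925881715931891 -0.12359739574977618 0.08843387227360341 F bed 4.477697975919249 -2.3598812626865744 -6.221888702863732
bar top z 420 [0.10545102 0.10938301 0.11016815 0.11072134]
```

Emit:
step_arm:
  steps: [0, 0, 0, -0.017, 0.1, 0, 5, 0, 0, 0, -0.05, 0.3, 0, 5, 0, 0, 0, -0.083, 0.5, 0, 5, 0, 0, 0, -0.117, 0.7, 0, 5, 0, 0, 0, -0.15, 0.89, 0, 5]

```text
t: 4.7
ee_pos: [0.5867, 0.0504, 0.0882]
ee_rot: [3.141, 0.001, 0.168]
force: [5.7, -5.3, -6.9]
grip_width: 0.0134
grasp_force: 25.0
```

Emit:
step_arm:
  steps: [0, 0, 0, -0.007, 0.04, 0, 5, 0, 0, 0, -0.013, 0.08, 0, 5, 0, 0, 0, -0.013, 0.08, 0, 5]

```text
t: 5.08
ee_pos: [0.5854, 0.0583, 0.0882]
ee_rot: [3.142, 0.001, 0.168]
force: [2.9, -0.9, -6.1]
grip_width: 0.0137
grasp_force: 25.0
```

```bash
python3 look.py s2; python3 -c "
from h import *
snap('wrist','w2');snap('top','t2')"
```

```text
t 5.075 tcp bed 0.01359237391944497 -0.025559709595676813 0.08822913215277403 F bed 2.698577914519705 -1.3181550209417459 -6.146211281616298
bar top z 428 [0.10721396 0.10950511 0.11016421 0.11061461]
```

View pics/w2.png

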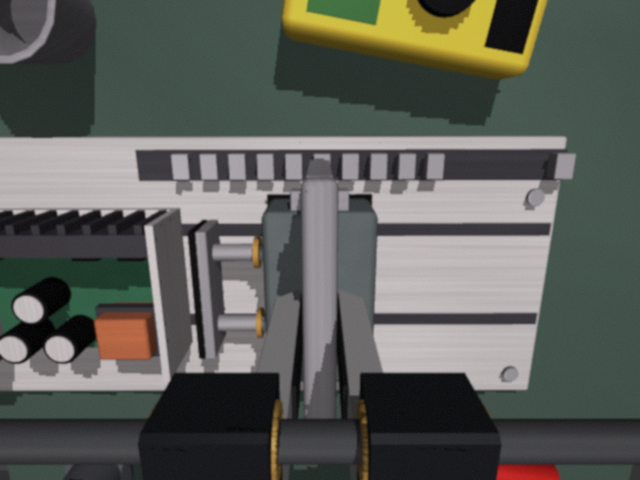

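The wrist view shows the carriage at columns 263-377, the bar at 320 over a tooth, the pad front at column 192 and the module's near face top edge at column 148 (row 230). They are not yet touching. Measuring the gap and the teeth relative to the carriage.

```bash
python3 -c "
from h import *
d=load('w2');b=np.load('bed.npz');O,X,Y=b['O'],b['X'],b['Y']
by=lambda u,v,z:((lambda q:(round(float((q[:2]-O)@X),4),round(float((q[:2]-O)@Y),4)))(ray(d,u,v,z)))
g=d['image'][160:174].mean((0,2));e=np.diff(g)
up=[i for i in range(150,590) if e[i]>15 and e[i]>=e[i-1] and e[i]>e[i+1]];dn=[i for i in range(150,590) if e[i]<-15 and e[i]<=e[i-1] and e[i]<e[i+1]]
for n,k in(('up',up),('dn',dn)):print(n,[(i,by(i+.5,167,.022)[1]) for i in k])
print('car',by(264,230,.055),by(377,230,.055),'pad',by(192,230,.048),by(197,230,.048),'mod',by(147,225,.057),by(165,370,.057), by(183,220,.02))
P=cloud(d);L=np.stack([(P[...,:2]-O)@X,(P[...,:2]-O)@Y,P[...,2]],-1)
for v in(240,270,300):
  print([(u,L[v,u,1].round(4),L[v,u,2].round(3)) for u in range(145,225,4)])
"
```

```text
up [(171, 0.059), (199, 0.0432), (228, 0.0268), (256, 0.0109), (284, -0.0049), (341, -0.0371), (369, -0.053), (398, -0.0693), (426, -0.0852), (555, -0.158)]
dn [(188, 0.0494), (216, 0.0336), (244, 0.0177), (273, 0.0013), (301, -0.0145), (358, -0.0467), (386, -0.0626), (414, -0.0784), (443, -0.0948), (573, -0.1682)]
car (0.0425, 0.0036) (0.0426, -0.0541) pad (0.0407, 0.0425) (0.0407, 0.0399) mod (0.0455, 0.0622) (-0.0378, 0.0615) (0.0396, 0.0559)
[(145, np.float64(0.0635), np.float64(0.059)), (149, np.float64(0.0618), np.float64(0.058)), (153, np.float64(0.0596), np.float64(0.058)), (157, np.float64(0.0593), np.float64(0.054)), (161, np.float64(0.0595), np.float64(0.048)), (165, np.float64(0.0592), np.float64(0.043)), (169, np.float64(0.0595), np.float64(0.036)), (173, np.float64(0.0592), np.float64(0.03)), (177, np.float64(0.0595), np.float64(0.023)), (181, np.float64(0.0594), np.float64(0.016)), (185, np.float64(0.0584), np.float64(0.012)), (189, np.float64(0.0446), np.float64(0.048)), (193, np.float64(0.0422), np.float64(0.049)), (197, np.float64(0.0403), np.float64(0.048)), (201, 
[... 1399 characters left out ...]
at64(0.057)), (165, np.float64(0.0586), np.float64(0.053)), (169, np.float64(0.0592), np.float64(0.046)), (173, np.float64(0.0595), np.float64(0.039)), (177, np.float64(0.0592), np.float64(0.034)), (181, np.float64(0.0594), np.float64(0.026)), (185, np.float64(0.059), np.float64(0.02)), (189, np.float64(0.0591), np.float64(0.013)), (193, np.float64(0.0562), np.float64(0.014)), (197, np.float64(0.0432), np.float64(0.047)), (201, np.float64(0.0407), np.float64(0.048)), (205, np.float64(0.0386), np.float64(0.048)), (209, np.float64(0.0362), np.float64(0.049)), (213, np.float64(0.0351), np.float64(0.045)), (217, np.float64(0.0351), np.float64(0.036)), (221, np.float64(0.035), np.float64(0.027))]
```

Emit:
step_arm:
  steps: [0, 0, 0, -0.008, 0.04, 0, 5, 0, 0, 0, -0.013, 0.08, 0, 5, 0, 0, 0, -0.02, 0.12, 0, 5, 0, 0, 0, -0.025, 0.15, 0, 5, 0, 0, 0, -0.025, 0.15, 0, 5]

```text
t: 5.85
ee_pos: [0.5828, 0.0736, 0.0883]
ee_rot: [3.142, 0.001, 0.168]
force: [0.2, -3.4, -6.6]
grip_width: 0.0138
grasp_force: 25.0
```

Emit:
step_arm:
  steps: [0, 0, 0, -0.005, 0.03, 0, 5, 0, 0, 0, -0.01, 0.06, 0, 5, 0, 0, 0, -0.017, 0.1, 0, 5, 0, 0, 0, -0.024, 0.14, 0, 5, 0, 0, 0, -0.024, 0.14, 0, 5]

```text
t: 6.48
ee_pos: [0.5804, 0.0876, 0.0883]
ee_rot: [3.141, 0.001, 0.168]
force: [0.5, -4.8, -6.0]
grip_width: 0.0141
grasp_force: 25.0
```

```bash
cat > w.py <<'E'
import sys
from h import *
d=snap('wrist',sys.argv[1]);b=np.load('bed.npz');O,X,Y=b['O'],b['X'],b['Y']
P=cloud(d);L=np.stack([(P[...,:2]-O)@X,(P[...,:2]-O)@Y,P[...,2]],-1);x,y,z=L[...,0],L[...,1],L[...,2]
k=(abs(z-.055)<.004)&(x>.005)&(x<.045)&(y<.04)&(y>-.07);print('carriage y',np.percentile(y[k],[2,98]),np.percentile(y[k],[2,98]).mean())
k=(abs(z-.055)<.004)&(x>-.03)&(x<.04)&(y<.08)&(y>.05);print('mod top near',np.percentile(y[k],[2,10]))
k=(z>.03)&(z<.044)&(x>.02)&(x<.036)&(y<.065)&(y>.02);print('pad back/rods',np.percentile(y[k],[2,50,98]) if k.any() else '')
k=(abs(z-.048)<.003)&(abs(x)<.037)&(y<.08)&(y>.03);print('pad top',np.percentile(y[k],[2,50,98]) if k.any() else '')
k=(z>.085)&(z<.14)&(x>.03)&(x<.065)&(abs(y)<.03);print('bar top z',k.sum(),np.median(z[k]),'y',np.percentile(y[k],[2,98]))
E
python3 look.py s3; python3 w.py w3
```

```text
t 6.475 tcp bed 0.013570816608860569 0.004095537090699327 0.0883060424192466 F bed -0.29572070940628553 -4.867402980243013 -6.021335000323149
bar top z 405 [0.107058   0.10938068 0.10998692 0.11050802]
carriage y [-0.02404098  0.03355551] 0.004757262115801889
mod top near [0.05905581 0.05926726]
pad back/rods [0.03717816 0.04474858 0.04955449]
pad top [0.04922301 0.05589919 0.07912799]
bar top z 3189 0.11270794481142445 y [-0.00186692  0.01152862]
```

Pad pushed in about 15 mm (half) with the pawl over a tooth. Shift back about 6 mm, bar still held up, to the nearest notch.

Emit:
step_arm:
  steps: [0, 0, 0, 0.005, -0.03, 0, 5, 0, 0, 0, 0.01, -0.061, 0, 5, 0, 0, 0, 0.01, -0.061, 0, 5, 0, 0, 0, 0.01, -0.061, 0, 5]

```text
t: 7.08
ee_pos: [0.5815, 0.0816, 0.0883]
ee_rot: [-3.142, 0.0, 0.169]
force: [-3.2, 0.3, -5.2]
grip_width: 0.0135
grasp_force: 25.0
```

```bash
python3 look.py s4; python3 w.py w4; python3 -c "
from h import *
d=load('w4');b=np.load('bed.npz');O,X,Y=b['O'],b['X'],b['Y']
v=int(proj(d,[*(O+.069*X),.022])[1]);print(v)
by=lambda u,v,z:round(float((ray(d,u,v,z)[:2]-O)@Y),4)
g=d['image'][v-6:v+7].mean((0,2));e=np.diff(g)
print('up',[by(i+.5,v,.022) for i in range(100,590) if e[i]>12 and e[i]>=e[i-1] and e[i]>e[i+1]]);print('dn',[by(i+.5,v,.022) for i in range(100,590) if e[i]<-12 and e[i]<=e[i-1] and e[i]<e[i+1]])
cv2.imwrite('pics/w4c.png',cv2.resize(d['image'][120:400,150:500,::-1],None,fx=2,fy=2))
"
```

```text
t 7.075 tcp bed 0.013631530998213022 -0.0019453435389540235 0.08834895605974431 F bed -3.14072605985658 0.8323539323317034 -5.2214903610275964
bar top z 411 [0.10702    0.1098147  0.11040292 0.11076824]
carriage y [-0.02995042  0.02770645] -0.0011219818793655589
mod top near [0.05901212 0.05924755]
pad back/rods [0.03124655 0.04178388 0.04952143]
pad top [0.04922465 0.05588042 0.07914369]
bar top z 3187 0.11275816716763162 y [-0.00777701  0.00558299]
170
up [0.059, 0.0426, 0.0267, 0.0108, -0.0073, -0.0209, -0.0374, -0.0532, -0.0696, -0.0855]
dn [0.0794, 0.0494, 0.0335, 0.0176, 0.0057, -0.0147, -0.0306, -0.0464, -0.0628, -0.0787, -0.0946]
```

View pics/w4c.png

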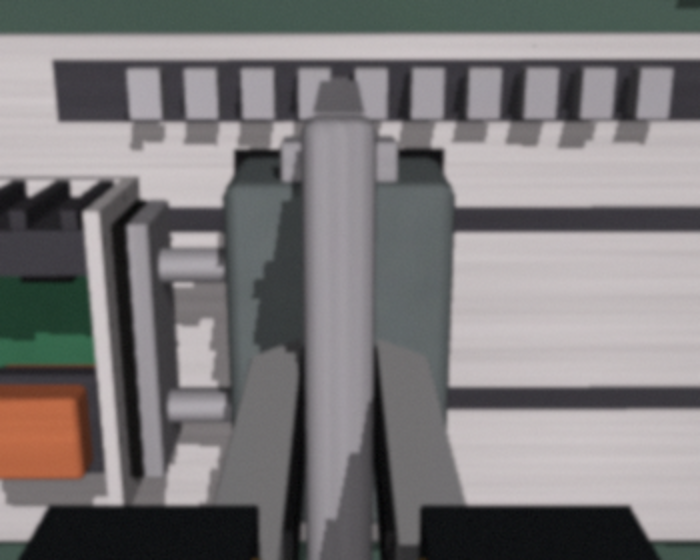

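The crop shows the pawl almost over the notch between teeth at crop columns 331 and 355. The bar is at about 339, a shade under 1 mm to the module side. Nudge it back 0.8 mm, then open.

Emit:
step_arm:
  steps: [0, 0, 0, 0.001, -0.008, 0, 5, 0, 0, 0, 0.001, -0.008, 0, 5, 0, 0, 0, 0.001, -0.008, 0, 5]

```text
t: 7.55
ee_pos: [0.5817, 0.081, 0.0884]
ee_rot: [-3.141, 0.0, 0.169]
force: [-4.4, 2.4, -5.6]
grip_width: 0.0139
grasp_force: 25.0
```

Emit:
step_arm:
  steps: [0, 0, 0, 0, 0, 0, 40, 0, 0, 0, 0, 0, 0, 40, 0, 0, 0, 0, 0, 0, 40, 0, 0, 0, 0, 0, 0, 40, 0, 0, 0, 0, 0, 0, 40]

```text
t: 8.18
ee_pos: [0.5818, 0.0808, 0.0885]
ee_rot: [-3.142, -0.0, 0.168]
force: [0.3, -0.7, 0.3]
grip_width: 0.04
grasp_force: 0.0
```

```bash
python3 look.py s5; python3 w.py w5
```

```text
t 8.175 tcp bed 0.013819551936686906 -0.0027604413363861813 0.08845612293142846 F bed 0.17541274231099926 -0.7538125520014713 0.3246908483961185
bar top z 351 [0.09622219 0.09821773 0.09895241 0.09955316]
carriage y [-0.03040306  0.02699854] -0.0017022619539219155
mod top near [0.05902665 0.05924784]
pad back/rods [0.03078685 0.04155308 0.04954007]
pad top [0.04923741 0.056275   0.07919196]
bar top z 2804 0.10118146062843703 y [-0.00832311  0.00499174]
```

The bar has dropped fully (top back at 101 mm) and the carriage is locked in the notch. Retreat straight up.

Emit:
step_arm:
  steps: [0, 0, 0, 0, 0, 0.2, 40, 0, 0, 0, 0, 0, 0.5, 40, 0, 0, 0, 0, 0, 0.9, 40, 0, 0, 0, 0, 0, 0.9, 40]

```text
t: 8.78
ee_pos: [0.5832, 0.0812, 0.1812]
ee_rot: [3.141, -0.005, 0.168]
force: [-0.7, -1.2, 0.2]
grip_width: 0.0401
grasp_force: 0.0
```

```bash
python3 w.py w6; python3 -c "
from h import *
snap('side','s6')"
```

```text
carriage y [-0.03049782  0.02712336] -0.0016872296443960384
mod top near [0.05916778 0.05937157]
pad back/rods [0.03012823 0.04084921 0.04950796]
pad top [0.04938621 0.05596936 0.07919901]
bar top z 1282 0.10117104431816146 y [-0.00828695  0.00526073]
```

View pics/s6.png

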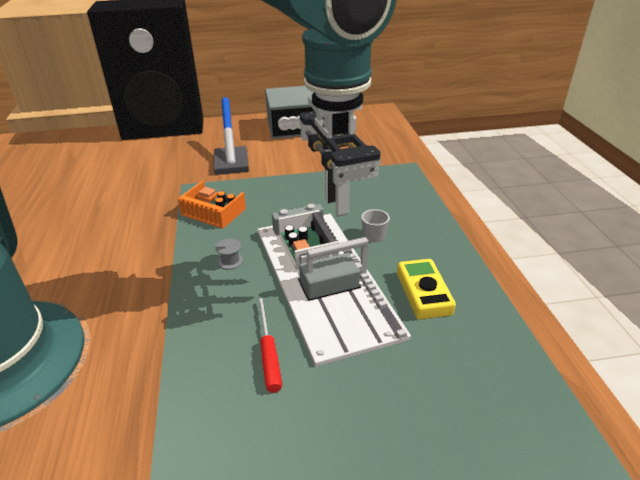

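The side view shows the carriage at about (330,275) against the module, the bar down, the gripper clear above at (340,190), and the bystanders where they were.

```bash
python3 -c "
from station import env
print(env.sign_off())"
```

```text
the job is handed in; nothing more can be done
None
```

The amplifier module is clamped and the job is handed in: I pushed the pad in about 15 mm, which left the pawl over a tooth, then eased the carriage back 7 mm with the bar still up and let go. The bar dropped fully into the nearest notch, leaving the pad pressing about 9 mm in, and nothing around the clamp was moved.

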